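Transfer a covered dish to the warming stage with a lifter

ROBOT

A 7-joint arm with a two-finger parallel gripper is mounted at the origin on the work surface. World frame = base frame: x ahead of the robot, y to its left, z up, the work surface at z = 0. Lengths are in m, angles in rad, forces in N, time in s.
With the tool pointing down it reaches from about 0.425 to 0.925 m from the base axis. Payload 6.8 kg.
Tool frame: the origin (TCP) lies on the front face of the gripper's body, between the roots of the fingers; the fingertips stand 73 mm ahead of it and the grasp point (between the pads) lies 54 mm ahead of it; z points along the fingers, y is the direction in which the jaws open and shut (so a half turn about z gives the same grasp; the last joint's range is limited). The gripper opens to 85 mm and grips with 20 to 120 N. Pads are 22 mm wide; open, the fingers measure 114 mm over their backs; the gripper's body (76 mm by 85 mm) begins 54 mm behind the grasp point. The pads swing forward as they close: fully open they stand 13 mm farther back than shut.
Start: joints at [-1.323, 0.477, 0.022, 1.555, -0.011, 1.109, -0.083], TCP at [0.235, 0.633, 0.304] pointing down, gripper open.
Joint ranges: [-2.96, 2.96], [-0.34, 2.1], [-1.41, 1.46], [0.24, 2.44], [-1.37, 4.51], [0.17, 1.92], [-2.96, 2.96]. Speed limits (rad/s): [2.39, 2.39, 3.14, 3.14, 3.14, 3.14, 3.14].

INTERFACE

Orientations are given as a unit quaternion [w, x, y, z].
In Python, from station import get_obs, read_camera, hand_in, spot_in, cut_out, spot_point gives the robot as it stands. The module is installed in compiled form; this text tells all that it offers.
- The arm moves only by the tool move_arm, never from a script. Its arguments are lists of equal length, an entry for each row: "gripper": the opening, from 0 (shut) to 1 (fully open); "xyz": the shift along the tool's x, y, z in cm, a list of three; "twist": the turn about the tool's z in rad. A call has 1 to 5 rows; each row is the pose to reach, as a shift and turn from the pose commanded when the call began, along the tool's axes at that moment; what a row does not reach only later rows make up. A row lasts 1/12 s, in which the tool goes at most 41.7 mm and 7.16 degrees, less where a joint would pass 70% of its speed; a pose out of reach is approached as far as the arm can. A call with a gripper value outside its range is refused whole. The fingers move at their own pace and stop on an object; "squeeze" is the grip in N (left out, the last holds). Time passes only in rows, so rows that repeat a pose let the fingers close. It gives the time, the measured TCP pose, the force and the opening at its end, in the units of the state.
- get_obs(): the state, without advancing time (a new reading comes with each control period).
- read_camera(name): name is "side" or "top"; returns a dict with "pixels" (384x512x3 uint8, red, green, blue), "fx", "fy", "cx", "cy" (pixels), "k1" (the pictures are not rectified: a ray, as slopes to the right and down, at radius r is drawn at 1 + k1 r^2 times it, then the intrinsics apply), "R" (3x3) and "t" (3): a world point X has camera coordinates R X + t. Camera axes: x right, y down, z forward; pixel columns grow to the right and rows downward; lengths in m; the calibration is good to about 2 mm. A picture is of the moment at which its call begins. There is no depth.
- hand_in(): hands the job in, once; it reports no verdict.
Trained networks look in the newest picture that a camera, given by its name, has taken for a name from the list of things; names that differ only in an ending like _2 or _b are one class to them, and where a whole thing is asked for, a point or a joint stands for the part that bears it (a point fixed in the world has none). Each returns a list of dicts, best first, with "p" (0 to 1); they miss things now and then, are a little off and sometimes report something else, mostly with a low value. They report only what shows in the picture. A call takes as long as a camera call. They do not tell look-alikes from the thing itself.
- spot_in(query, camera): "centre" ([x, y, z] in m, in world coordinates, good to about 4 mm: the middle of the surface that is visible of it).
- cut_out(query, camera): "pixels" (384x512 bool, what is visible of it).
- spot_point(query, camera): "centre" ([x, y, z] in m, in world coordinates, good to about 4 mm: a listed point, or the origin of a listed thing).
The state is a dict: "t": time; "q": joint angles; "joint_vel": joint speeds; "joint_torque": joint torques, N m; "eef_pos": TCP position; "tool_rot": TCP orientation; "contact_force": force on the tool from outside, world axes, zero at the start; "torque": the same for the moment, N m; "gripper_width": opening from 0.0 (shut) to 1.0 (fully open).
Only numpy, scipy, OpenCV 4.12 (cv2) and the standard library are available. Lean on these libraries where they do the work, as an engineer would, in place of code of your own. Each camera call takes 0.05 s, during which the arm holds its last target.

TASK

Pick up the flat-bladed lifter by its upright handle, slide its blade between the rails of the aluminium rack under the large covered steel dish, lift the dish clear and carry it level to the white warming stage, and set it down gently on that stage's two rails, centred between them and along their length. Draw the blade out and stand the lifter back on the bare table, flat on its blade, and let go. Never touch the dish with the gripper, and leave the other things on the table where they are.

Things in the scene. Friction and masses are not known exactly. Their poses are not given: they have to be found in the camera images.
- lifter: Lifter (spatula), 0.25 kg, standing on its flat steel blade. Origin: underside of the blade, below the middle of the upright handle. The blade, 3 mm thick and 48 mm wide, reaches along the lifter's +x from 17 mm behind the origin to 127 mm ahead. A low heel (11 mm high) ends 23 mm ahead. Balance point 15 mm ahead. Ends standing flat on the bare table.
- lifter_grip (a point): Grip point in the middle of the lifter's handle, 60 mm above the blade's underside, straight above the lifter's origin. The handle is a plain black upright block, 34 mm along the lifter's x, 24 mm along y, its top 86 mm above the blade's underside; pinch it from above across its 24 mm.
- lifter_tip (a point): Middle of the front edge of the lifter's blade, 127 mm ahead of its origin, at mid thickness.
- dish: Large round covered steel dish, 110 mm diameter (112 mm over the lid's rim) and 19 mm high, one rigid piece of about 0.15 kg, too wide for the fingers. Origin: centre of its flat underside, z up. Starts on the rails of the rack.
- rack_rest (a point): Middle of the fixed aluminium rack, at its rail tops, 24 mm above the table. x runs along the rails, the way the blade goes in (roughly away from the robot). Two rails 130 mm long and 16 mm wide lie 36 to 52 mm either side (y) of the middle; between them 72 mm are free down to the table. The near end is open; a bar as high as the rails closes the far end, 65 to 77 mm from the middle.
- stage_rest (a point): Middle of the fixed white warming stage, at its rail tops, 54 mm above the table: the goal for the dish's origin. Two aluminium rails, sized and spaced as the rack's, 24 mm high, on a white base 150 (x) x 130 x 30 mm, both ends open. x runs along the rails, roughly away from the robot. It may stand left or right, the rack on the other side.
- small_dish: Bystander: small covered steel dish, 72 mm diameter, 17 mm high, flat on the table. Origin under its centre.
- jar: Bystander: amber jar, 52 mm diameter, 65 mm high, origin under its centre.
- tip_box: Bystander: grey box with white lid, 92 x 122 x 63 mm, origin under its centre.
- bottle: Bystander: white bottle, 64 mm diameter, 150 mm high, origin under its centre.
- tweezers: Bystander: steel tweezers, 130 mm long along x, 8 mm high, origin under the middle.
There are look-alikes about, which are no part of the job. What is shaped like the lifter but pink or turquoise is not meant.

How it is judged:
On the way, in this order (a step that is already met when the one before it is completed fails the run):
1. the dish is carried on the lifter, level, at least 25 mm clear above the rack's rails (height (world z) of dish above 0.049 m and contact force between lifter and dish above 0.4 N and contact force between dish and rack below 0.1 N and angle between dish's own z axis and vertical below 0.2 rad), for 0.2 s.
2. the dish has been set on the warming stage's rails (horizontal distance between dish and stage_rest below 0.02 m and z of dish in the frame of stage_rest below 0.004 m and contact force between dish and stage above 0.5 N and contact force between lifter and dish below 0.1 N), for 0.2 s.
At the end, for the whole second after the job is handed in: The dish lies flat on both rails of the warming stage with its centre within 20 mm of the middle of the stage (height within 4 mm, tilt under 3 degrees), at rest; the lifter stands flat on the table (underside within 6 mm of it, tilt under 3.4 degrees), released, at rest and off the dish (horizontal distance between dish and stage_rest below 0.02 m and z of dish in the frame of stage_rest between -0.004 and 0.004 m and angle between dish's own z axis and vertical below 0.05 rad and linear speed of each of dish, lifter below 0.02 m/s and height (world z) of lifter below 0.006 m and angle between lifter's own z axis and vertical below 0.06 rad and contact force between lifter and dish below 0.1 N); the robot touches nothing.
It fails at once if the gripper touches the dish (contact force between dish and the fingers above 0.3 N or contact force between dish and the arm above 0.3 N).
It fails at once if the dish is tipped by more than 20 degrees (angle between dish's own z axis and vertical above 0.35 rad).
It fails at once if the dish is dropped or banged on the stage (over 25 N) (contact force between dish and stage above 25 N).
It fails at once if a bystander is moved by more than 25 mm (distance of any of small_dish, jar, tip_box, bottle, tweezers from where it was at the start of the episode above 0.025 m).
It also fails if it takes over 64 s, if anything falls off the work surface, if the arm or the gripper's body presses on something with over 40 N, if the wrist force passes 120 N, or if a joint passes its speed limit or range.

## Working session

There is one attempt and no reset: what is moved stays moved. The work goes in short steps, Python scripts to look and compute and a tool call to move; the robot and the scene stay as the last step left them, time stands still between calls to the robot, and variables do not carry over. Pictures are saved under pics/ and viewed, and the job is handed in when it is done.

Besides the shell and the picture viewer there is one more tool, called after "Call:" as name(argument=value, ...), one argument or row to a line, values as JSON. move_arm: Moves the arm, as the interface text tells. Its arguments: {"type":"object","properties":{"gripper":{"type":"array","items":{"type":"number"}},"xyz":{"type":"array","items":{"type":"array","items":{"type":"number"}}},"twist":{"type":"array","items":{"type":"number"}},"squeeze":{"type":"number"}},"required":["gripper","xyz","twist"]}

```bash
mkdir -p pics; cat > h.py <<'E'
import numpy as np, cv2
from station import *
def shot(cam,name):
    c=read_camera(cam); cv2.imwrite('pics/'+name+'.png',c['pixels'][:,:,::-1]); return c
def proj(c,X):
    X=np.atleast_2d(X); P=X@np.array(c['R']).T+c['t']; s=P[:,:2]/P[:,2:]
    s=s*(1+c['k1']*(s**2).sum(1,keepdims=True)); return s*[c['fx'],c['fy']]+[c['cx'],c['cy']]
def ray(c,uv):
    d=(np.array(uv,float)-[c['cx'],c['cy']])/[c['fx'],c['fy']]; s=d.copy()
    for _ in range(20): s=d/(1+c['k1']*(s**2).sum(-1,keepdims=True))
    s=np.atleast_2d(s); R=np.array(c['R']); D=np.c_[s,np.ones(len(s))]@R; return -R.T@np.array(c['t']),D
def onz(c,uv,z):
    o,D=ray(c,uv); return o+D*((z-o[2])/D[:,2:])
E
python3 - <<'E'
from h import *
a=shot('top','top0');b=shot('side','side0')
o=get_obs();print(o)
for c in (a,b): print({k:v for k,v in c.items() if k!='pixels'})
for cam in('top','side'):
  for q in ['lifter','lifter_grip','lifter_tip','dish','rack_rest','stage_rest','small_dish','jar','tip_box','bottle','tweezers']:
    print(cam,q,[(np.round(d['centre'],3),round(d['p'],2)) for d in spot_point(q,cam)])
print(get_obs()['t'])
E
```

```text
{'t': 0.1, 'q': array([-1.32308116,  0.47773108,  0.02235494,  1.55635185, -0.01150525,
        1.10931327, -0.08311125]), 'joint_vel': array([-4.99716070e-04, -1.13918698e-03,  2.43631807e-05, -2.78951455e-03,
        9.72583604e-04, -1.59255100e-04, -2.93528911e-04]), 'joint_torque': array([ 4.08251683e-03, -5.97764289e+01,  1.61331754e+00, -2.81956297e+01,
        1.27373741e-02,  5.10539277e-03,  4.66857409e-05]), 'eef_pos': array([0.23500181, 0.63232466, 0.30301424]), 'tool_rot': array([-8.71112177e-05,  1.76972709e-01,  9.84215403e-01, -8.33071531e-04]), 'contact_force': array([ 0.44625486, -0.20573843, -0.26425998]), 'torque': array([ 0.01222714,  0.03375381, -0.01805185]), 'gripper_width': 1.0018702821060006}
{'fx': 434.6263156277354, 'fy': 434.6263156277354, 'cx': 260.75741194047754, 'cy': 193.27947529113536, 'k1': 0.022949337491315856, 'R': array([[ 1.39214805e-02, -9.99900373e-01,  2.33166258e-03],
       [-9.82827455e-01, -1.41128137e-02, -1.83986473e-01],
       [ 1.84001049e-01,  2.69742100e-04, -9.82926010e-01]]), 't': array([-0.05970393,  0.5091191 ,  1.51418749])}
{'
[... 1768 characters left out ...]
([ 0.566, -0.041,  0.   ]), 0.68), (array([0.444, 0.   , 0.001]), 0.67), (array([ 0.332, -0.394,  0.001]), 0.62), (array([ 0.325, -0.44 ,  0.001]), 0.56), (array([0.405, 0.411, 0.   ]), 0.53)]
side dish [(array([0.613, 0.195, 0.023]), 0.8), (array([0.539, 0.5  , 0.001]), 0.17)]
side rack_rest [(array([0.621, 0.203, 0.025]), 0.51)]
side stage_rest [(array([ 0.633, -0.232,  0.048]), 0.94), (array([ 0.442, -0.002,  0.061]), 0.26)]
side small_dish [(array([ 0.534, -0.441,  0.004]), 0.74)]
side jar [(array([0.732, 0.02 , 0.001]), 0.64)]
side tip_box [(array([0.542, 0.501, 0.002]), 0.72)]
side bottle [(array([0.672, 0.412, 0.004]), 0.77)]
side tweezers [(array([ 0.66 , -0.427, -0.   ]), 0.42)]
1.2
```

View pics/top0.png

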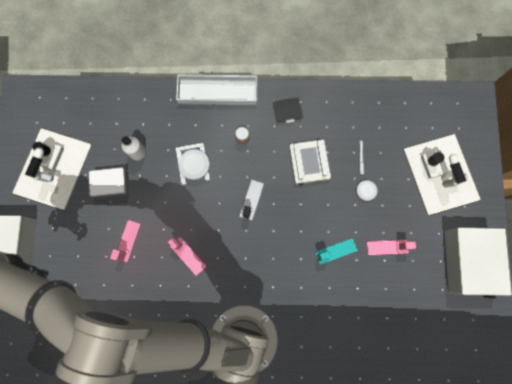

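View pics/side0.png

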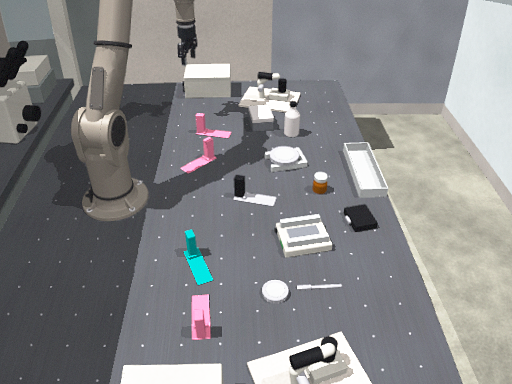

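```bash
cat >> h.py <<'E'
def rect(c,x0,x1,y0,y1,z,res=0.0006):
    # image: column <- y decreasing, row <- x decreasing (like top view)
    ys=np.arange(y1,y0,-res); xs=np.arange(x1,x0,-res)
    Y,X=np.meshgrid(ys,xs); uv=proj(c,np.c_[X.ravel(),Y.ravel(),np.full(X.size,z)]).reshape(*X.shape,2).astype(np.float32)
    return cv2.remap(c['pixels'],uv[...,0],uv[...,1],cv2.INTER_CUBIC)[:,:,::-1].copy()
def grid(im,x0,x1,y0,y1,res=0.0006,st=0.02):
    for x in np.arange(np.ceil(x0/st)*st,x1,st):
        r=int((x1-x)/res); cv2.line(im,(0,r),(4,r),(0,0,255),1); cv2.putText(im,f'{x:.2f}',(5,r+3),0,.3,(0,0,255),1)
    for y in np.arange(np.ceil(y0/st)*st,y1,st):
        k=int((y1-y)/res); cv2.line(im,(k,0),(k,4),(0,0,255),1); cv2.putText(im,f'{y:.2f}',(k-8,14),0,.3,(0,0,255),1)
    return im
E
python3 - <<'E'
from h import *
T=read_camera('top');S=read_camera('side')
import pickle;pickle.dump((T,S),open('c0.pkl','wb'))
def pan(name,boxz):
    rows=[]
    for b in boxz:
        rows.append(np.hstack([grid(rect(c,*b),*b[:4]) for c in (T,S)]))
    w=max(r.shape[1] for r in rows); rows=[cv2.copyMakeBorder(r,0,4,0,w-r.shape[1],0) for r in rows]
    im=np.vstack(rows);print(im.shape);cv2.imwrite('pics/'+name+'.png',im)
pan('lift',[(.40,.60,-.08,.04,.0015)])
pan('rack',[(.52,.72,.11,.29,.024)])
pan('stage',[(.54,.74,-.33,-.14,.054)])
E
```

```text
(338, 400, 3)
(338, 600, 3)
(338, 634, 3)
```

View pics/lift.png

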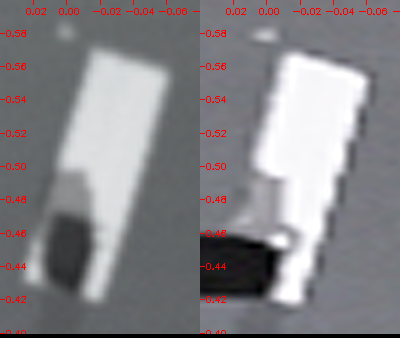

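View pics/rack.png

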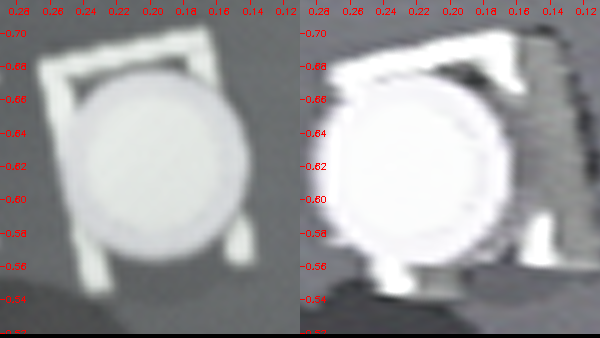

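View pics/stage.png

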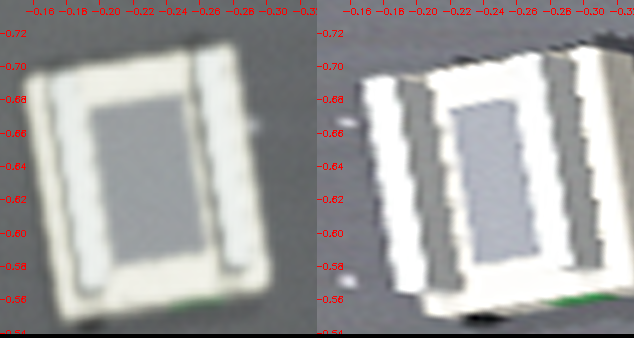

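```bash
cat > fit.py <<'E'
from h import *
import pickle
from scipy.optimize import minimize
T,S=pickle.load(open('c0.pkl','rb'))
def seg(a,b,n=40): return np.linspace(a,b,n)
def poly(p,z): 
    P=np.vstack([seg(p[i],p[(i+1)%len(p)]) for i in range(len(p))]); return np.c_[P,np.full(len(P),z)]
def G(c):
    g=cv2.cvtColor(c['pixels'],cv2.COLOR_RGB2GRAY).astype(np.float32); g=cv2.GaussianBlur(g,(0,0),1.0)
    m=np.hypot(cv2.Sobel(g,5,1,0),cv2.Sobel(g,5,0,1)); return np.minimum(m,150)
def W(L,p):
    c,s=np.cos(p[2]),np.sin(p[2]); return np.c_[p[0]+c*L[:,0]-s*L[:,1],p[1]+s*L[:,0]+c*L[:,1],L[:,2]]
def score(p,L,c,g):
    uv=proj(c,W(L,p)).astype(np.float32); return cv2.remap(g,uv[None,:,0].copy(),uv[None,:,1].copy(),cv2.INTER_LINEAR).mean()
rail=lambda s,z:poly(np.array([[-.065,.036*s],[.065,.036*s],[.065,.052*s],[-.065,.052*s]]),z)
def sg(a,b,z): 
    P=seg(np.array(a),np.array(b)); return np.c_[P,np.full(len(P),z)]
M={'lifter':(np.vstack([poly(np.array([[-.017,-.024],[.127,-.024],[.127,.024],[-.017,.024]]),.002)]),[.442,-.002,-.287]),
'rack':(np.vstack([sg([-.065,s*.052],[.077,s*.052],.024) for s in(1,-1)]+[sg([-.065,.036*s],[-.065,.052*s],.024) for s in(1,-1)]+[sg([.077,-.052],[.077,.052],.024)]+[sg([-.065,.036*s],[-.055,.036*s],.024) for s in(1,-1)]+[sg([.065,-.036],[.065,.036],.024)]),[.618,.197,.2]),
'stage':(np.vstack([rail(1,.054),rail(-1,.054)]),[.637,-.231,.15]),
'stagebase':(poly(np.array([[-.075,-.065],[.075,-.065],[.075,.065],[-.075,.065]]),.030),[.637,-.231,.15])}
a=np.linspace(0,2*np.pi,200)
M['dish']=(np.c_[.056*np.cos(a),.056*np.sin(a),np.full(200,.024+.019)],[.614,.195,0])
if __name__=='__main__':
  gs=[G(T),G(S)]
  for n,(L,p0) in M.items():
    for nm,cs in (('top',[(T,gs[0])]),('side',[(S,gs[1])]),('both',[(T,gs[0]),(S,gs[1])])):
      f=lambda p:-sum(score(p,L,c,g) for c,g in cs)
      best=min((minimize(f,np.array(p0)+d,method='Nelder-Mead',options=dict(initial_simplex=np.array(p0)+d+np.array([[0,0,0],[.005,0,0],[0,.005,0],[0,0,.06]]),xatol=1e-5,fatol=1e-4)) for d in np.random.default_rng(0).normal(0,[.003,.003,.03],(12,3))),key=lambda r:r.fun)
      print(n,nm,np.round(best.x,4),round(best.fun,1))
E
python3 fit.py
```

```text
lifter top [ 0.4431 -0.0072 -0.2492] -141.0
lifter side [ 0.4377 -0.0044 -0.211 ] -140.9
lifter both [ 0.4403 -0.0064 -0.2384] -274.9
rack top [0.619  0.1993 0.2004] -147.3
rack side [0.6135 0.2114 0.2822] -134.3
rack both [0.618  0.1998 0.1839] -274.0
stage top [ 0.6416 -0.2336  0.1494] -118.0
stage side [ 0.6351 -0.2316  0.2336] -139.5
stage both [ 0.6394 -0.2332  0.1692] -251.9
stagebase top [ 0.6373 -0.2319  0.1644] -150.0
stagebase side [ 0.6362 -0.2346  0.1435] -148.8
stagebase both [ 0.6365 -0.2329  0.1517] -298.0
dish top [ 0.6135  0.1971 -0.0627] -130.7
dish side [ 0.613   0.1937 -0.1822] -136.3
dish both [ 0.6136  0.1969 -0.2224] -266.8
```

```bash
sed -i 's/np.minimum(m,150)/np.sqrt(m)*10/' fit.py; python3 fit.py; cat > ov.py <<'E'
from fit import *
import sys,json
P=json.loads(sys.argv[1]); out=[]
for n,p in P.items():
  L=M[n][0]
  for c in (T,S):
    w=W(L,p); uv=proj(c,w); ctr=uv.mean(0); k=6; h=33
    Mx=np.float32([[k,0,-k*(ctr[0]-h)],[0,k,-k*(ctr[1]-h)]])
    im=cv2.warpAffine(c['pixels'][:,:,::-1].copy(),Mx,(2*h*k,2*h*k),flags=cv2.INTER_CUBIC)
    for u in uv: cv2.circle(im,tuple(int(v) for v in (k*(u-ctr+h)+k/2-.5)),0,(0,0,255),-1)
    out.append(im)
cv2.imwrite('pics/'+sys.argv[2]+'.png',np.hstack(out))
E
```

```text
lifter top [ 0.443 -0.005 -0.267] -138.5
lifter side [ 0.439  -0.0041 -0.2439] -156.7
lifter both [ 0.4405 -0.0046 -0.2542] -291.4
rack top [0.6189 0.201  0.2033] -150.8
rack side [0.6153 0.2036 0.2172] -149.3
rack both [0.6174 0.2013 0.1974] -295.8
stage top [ 0.6409 -0.2347  0.1586] -122.4
stage side [ 0.6371 -0.2307  0.1687] -148.6
stage both [ 0.6386 -0.2325  0.1705] -261.2
stagebase top [ 0.637  -0.2309  0.1592] -167.3
stagebase side [ 0.6355 -0.2341  0.1508] -165.8
stagebase both [ 0.6361 -0.2324  0.1514] -327.9
dish top [ 0.615   0.1957 -0.0888] -128.2
dish side [ 0.6139  0.1947 -0.5246] -152.9
dish both [ 0.6145  0.1953 -0.2836] -280.7
```

```bash
python3 ov.py '{"lifter":[0.4405,-0.0040,-0.265]}' o1; python3 ov.py '{"rack":[0.6174,0.2013,0.2]}' o2;  python3 ov.py '{"stage":[0.637,-0.2325,0.157]}' o3
python3 -c "
import cv2,numpy as np
cv2.imwrite('pics/o.png',np.vstack([cv2.imread(f'pics/o{i}.png')[:,:] for i in (1,2)])[:, :])"
```

```text
(no output)
```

View pics/o1.png

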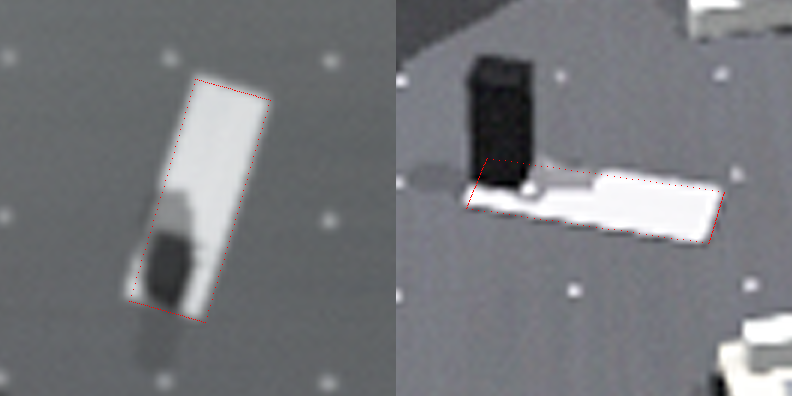

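View pics/o2.png

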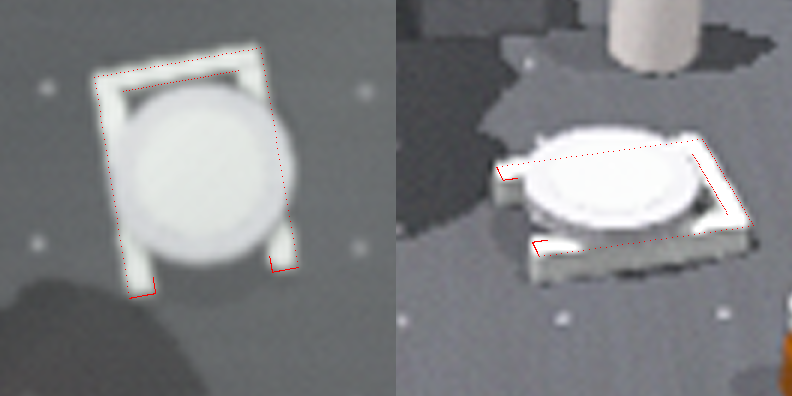

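View pics/o3.png

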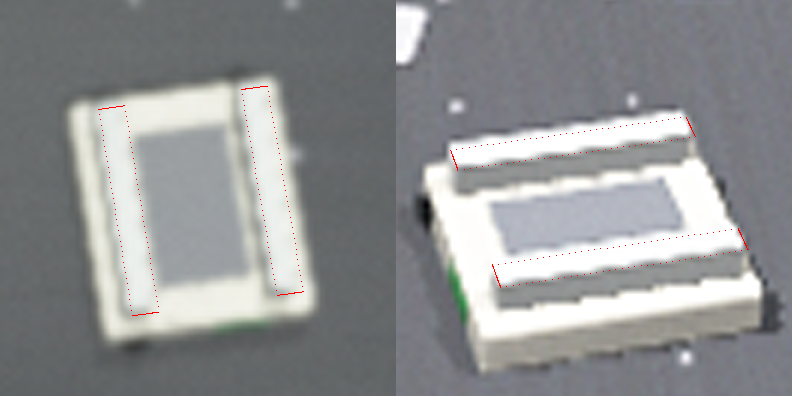

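```bash
cat >> h.py <<'E'
def cur():
    o=get_obs(); w,x,y,z=o['tool_rot']
    from scipy.spatial.transform import Rotation as Ro
    R=Ro.from_quat([x,y,z,w]).as_matrix(); return o,R
def plan(tx,ty,h,yaw):
    """lifter-origin target x,y, underside height h, lifter yaw -> tool shift cm, twist"""
    o,R=cur(); ty_=np.arctan2(R[1,1],R[0,1]); want=yaw+np.pi/2
    dy=(want-ty_+np.pi)%(2*np.pi)-np.pi
    d=R.T@(np.array([tx,ty,h+.114])-o['eef_pos'])
    print('shift cm',np.round(d*100,2),'twist',round(-dy,4),'| eef',np.round(o['eef_pos'],4),'yaw',round(ty_-np.pi/2,4),'tilt',np.round(R[:2,2],4),'F',np.round(o['contact_force'],1),'g',round(o['gripper_width'],3),'t',round(o['t'],2),'q7',round(o['q'][6],2))
E
python3 -c "
from h import *
plan(.48,.25,.14,-.275)
plan(.442,-.003,.14,-.275)"
```

```text
shift cm [-36.29 -27.35   4.99] twist -0.0808 | eef [0.2351 0.6327 0.3039] yaw -0.3558 tilt [-0.      0.0001] F [-1.1  0.2 -0.9] g 1.003 t 1.3 q7 -0.08
shift cm [-41.54 -52.39   4.99] twist -0.0808 | eef [0.2351 0.6327 0.3039] yaw -0.3558 tilt [-0.      0.0001] F [-1.1  0.2 -0.9] g 1.003 t 1.3 q7 -0.08
```

Call:
move_arm(
  gripper=[1,1,1,1,1],
  xyz=[
    [-3,-2.2,0.4],
    [-6,-4.5,0.8],
    [-9,-6.7,1.2],
    [-12,-9,1.6],
    [-15,-11.3,2],
  ],
  twist=[-0.02,-0.04,-0.06,-0.07,-0.08],
)

```text
t: 1.72
eef_pos: [0.3371, 0.473, 0.2839]
tool_rot: [0.0, 0.137, 0.991, 0.0]
contact_force: [1.0, 0.4, 0.1]
gripper_width: 1.0
```

Call:
move_arm(
  gripper=[1,1,1,1,1],
  xyz=[
    [-3,-2.5,0.4],
    [-6,-5,0.8],
    [-9,-7.5,1.2],
    [-12,-10,1.6],
    [-15,-12.5,2],
  ],
  twist=[0,0,0,0,0],
)

```text
t: 2.13
eef_pos: [0.4475, 0.3118, 0.264]
tool_rot: [0.0, 0.137, 0.991, 0.0]
contact_force: [0.9, 0.1, 0.4]
gripper_width: 1.0
```

```bash
python3 -c "
from h import *
plan(.442,-.003,.10,-.275)"
```

```text
shift cm [ -8.04 -30.44   4.99] twist -0.0007 | eef [0.4475 0.3118 0.264 ] yaw -0.2757 tilt [0.0005 0.0005] F [0.9 0.1 0.4] g 1.0 t 2.13 q7 0.61
```

Call:
move_arm(
  gripper=[1,1,1,1,1],
  xyz=[
    [-1,-4,0.5],
    [-2,-8,1],
    [-3,-12,1.5],
    [-4,-16,2],
    [-5,-20,2.5],
  ],
  twist=[0,0,0,0,0],
)

```text
t: 2.55
eef_pos: [0.44, 0.1055, 0.239]
tool_rot: [0.0, 0.137, 0.991, 0.0]
contact_force: [1.1, -0.3, -0.7]
gripper_width: 1.0
```

Call:
move_arm(
  gripper=[1,1,1,1,1],
  xyz=[
    [-1,-3.5,0.8],
    [-2,-7,1.6],
    [-3,-10.4,2.5],
    [-3,-10.4,2.5],
    [-3,-10.4,2.5],
  ],
  twist=[0,0,0,0,0],
)

```text
t: 2.97
eef_pos: [0.4405, -0.0028, 0.2137]
tool_rot: [-0.0, 0.14, 0.99, -0.0]
contact_force: [0.7, -0.1, 0.6]
gripper_width: 0.999
```

```bash
python3 -c "
from h import *
plan(.442,-.003,.0,-.275)
T=shot('top','t1');S=shot('side','s1')
im=np.hstack([cv2.resize(c['pixels'][a:a+80,b:b+80,::-1],None,fx=5,fy=5,interpolation=2) for c,a,b in((T,160,210),(S,130,200))])
cv2.imwrite('pics/c1.png',im)"
```

```text
shift cm [-0.15  0.03  9.97] twist -0.0057 | eef [ 0.4405 -0.0028  0.2137] yaw -0.2807 tilt [-0.0005 -0.0004] F [ 0.7 -0.1  0.6] g 0.999 t 2.97 q7 1.24
```

View pics/c1.png

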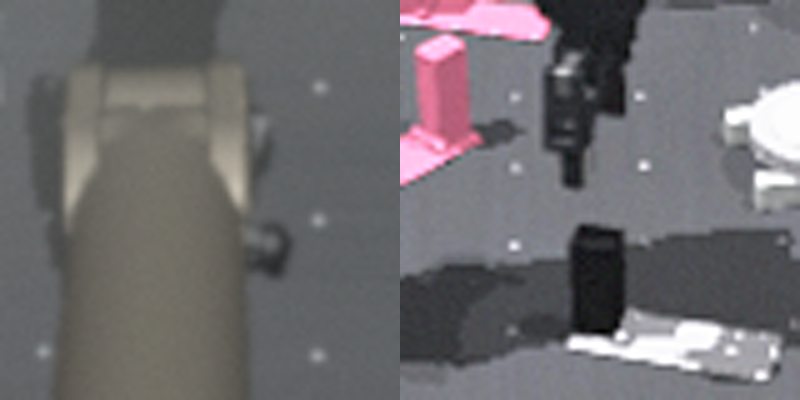

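Call:
move_arm(
  gripper=[1,1,1,1,1],
  xyz=[
    [-0.15,0,2.5],
    [-0.15,0,5],
    [-0.15,0,7.5],
    [-0.15,0,9.2],
    [-0.15,0,9.9],
  ],
  twist=[0,0,0,0,0],
)

```text
t: 3.48
eef_pos: [0.4416, 0.0005, 0.1131]
tool_rot: [-0.001, 0.136, 0.991, -0.0]
contact_force: [0.1, -0.3, -0.0]
gripper_width: 1.001
```

Call:
move_arm(
  gripper=[0.5,0.3,0,0,0],
  xyz=[
    [0,0,0],
    [0,0,0],
    [0,0,0],
    [0,0,0],
    [0,0,0],
  ],
  twist=[0,0,0,0,0],
  squeeze=90,
)

```text
t: 3.9
eef_pos: [0.4429, -0.0012, 0.1158]
tool_rot: [0.001, 0.137, 0.991, 0.0]
contact_force: [-0.0, -2.6, 2.7]
gripper_width: 0.295
```

Call:
move_arm(
  gripper=[0,0,0,0,0],
  xyz=[
    [0,0,0],
    [0,0,0],
    [0,0,0],
    [0,0,0],
    [0,0,0],
  ],
  twist=[0,0,0,0,0],
)

```text
t: 4.32
eef_pos: [0.4427, -0.0013, 0.1157]
tool_rot: [0.001, 0.138, 0.99, 0.0]
contact_force: [-1.8, -0.7, 7.3]
gripper_width: 0.271
```

```bash
python3 -c "
from h import *
plan(.442,-.003,.0,-.275)"
```

```text
shift cm [ 0.02 -0.18  0.17] twist -0.0012 | eef [ 0.4427 -0.0013  0.1157] yaw -0.2762 tilt [0.0013 0.0004] F [-1.8 -0.7  7.3] g 0.271 t 4.32 q7 1.33
```

Call:
move_arm(
  gripper=[0,0,0,0,0],
  xyz=[
    [0,0,-0.5],
    [0,0,-1.5],
    [0,0,-3],
    [0,0,-4.5],
    [0,0,-5.5],
  ],
  twist=[0,0,0,0,0],
)

```text
t: 4.73
eef_pos: [0.4424, -0.0013, 0.1716]
tool_rot: [0.0, 0.138, 0.99, 0.0]
contact_force: [0.3, 1.3, -1.7]
gripper_width: 0.27
```

```bash
python3 -c "
from h import *
plan(.418,.161,.06,.2)
T=shot('top','t2');S=shot('side','s2')
im=np.hstack([cv2.resize(c['pixels'][a:a+80,b:b+80,::-1],None,fx=5,fy=5,interpolation=2) for c,a,b in((T,160,210),(S,130,210))])
cv2.imwrite('pics/c2.png',im)
for cam in('top','side'):
  for q in ['lifter','lifter_tip']: print(cam,q,[(np.round(d['centre'],3),round(d['p'],2)) for d in spot_point(q,cam)])
"
```

```text
shift cm [ 6.77 14.95 -0.24] twist -0.4761 | eef [ 0.4424 -0.0013  0.1716] yaw -0.2761 tilt [0.001  0.0002] F [ 0.3  1.3 -1.7] g 0.27 t 4.73 q7 1.28
top lifter [(array([ 0.29 , -0.272, -0.002]), 0.88), (array([0.328, 0.246, 0.002]), 0.86), (array([ 0.33 , -0.566, -0.004]), 0.85), (array([0.287, 0.447, 0.   ]), 0.55)]
top lifter_tip [(array([ 0.321, -0.443, -0.002]), 0.97), (array([ 0.228,  0.156, -0.001]), 0.79), (array([0.405, 0.411, 0.002]), 0.68), (array([ 0.339, -0.394, -0.002]), 0.66), (array([0.673, 0.414, 0.004]), 0.51), (array([ 0.662, -0.431,  0.001]), 0.23)]
side lifter [(array([0.328, 0.244, 0.   ]), 0.85), (array([0.281, 0.437, 0.   ]), 0.85), (array([ 0.329, -0.566,  0.001]), 0.72), (array([ 0.29 , -0.274,  0.004]), 0.71), (array([0.443, 0.002, 0.056]), 0.68)]
side lifter_tip [(array([0.236, 0.159, 0.   ]), 0.93), (array([ 0.336, -0.397,  0.002]), 0.93), (array([ 0.565, -0.037,  0.058]), 0.88), (array([ 0.326, -0.441,  0.002]), 0.72), (array([ 0.406,  0.407, -0.001]), 0.67), (array([ 0.443, -0.002,  0.116]), 0.55)]
```

View pics/c2.png

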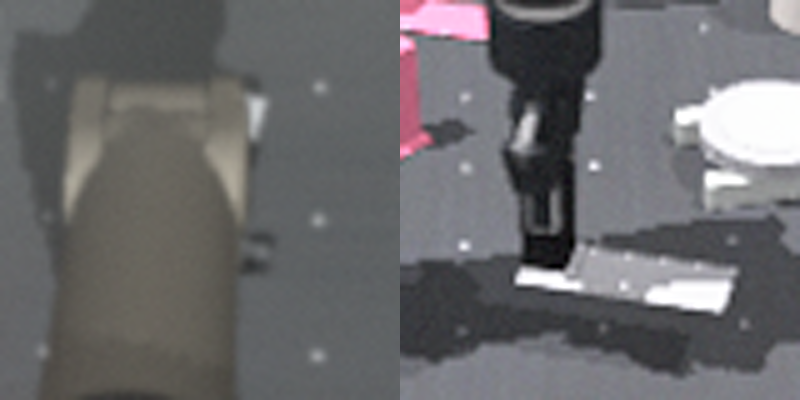

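```bash
sed -i 's/h+.114/h+.1157/' h.py; cat >> h.py <<'E'
RACK=(.6175,.201,.2); STAGE=(.637,-.2325,.157)
def fr(F,x,y): 
    c,s=np.cos(F[2]),np.sin(F[2]); return F[0]+c*x-s*y,F[1]+s*x+c*y
def planf(F,x,y,h): plan(*fr(F,x,y),h,F[2])
E
python3 -c "
from h import *
print(fr(RACK,-.202,-.003));planf(RACK,-.202,-.003,.06)"
```

```text
(np.float64(0.4201225592684544), np.float64(0.15792859544587393))
shift cm [ 6.41 14.73 -0.63] twist -0.4756 | eef [ 0.4417 -0.0013  0.1694] yaw -0.2756 tilt [-0.0012 -0.0001] F [-0.1 -0.3 -2.3] g 0.267 t 5.03 q7 1.29
```

Call:
move_arm(
  gripper=[0,0,0,0,0],
  xyz=[
    [1,2,-0.2],
    [2.5,5.5,-0.5],
    [4,9,-0.5],
    [5.5,12.5,-0.5],
    [6.4,14.7,-0.5],
  ],
  twist=[-0.06,-0.17,-0.28,-0.39,-0.476],
)

```text
t: 5.45
eef_pos: [0.4196, 0.1613, 0.1744]
tool_rot: [-0.0, -0.104, 0.995, 0.001]
contact_force: [1.1, 0.0, -2.6]
gripper_width: 0.272
```

Call:
move_arm(
  gripper=[0,0],
  xyz=[
    [0,0,0],
    [0,0,0],
  ],
  twist=[0,0],
)

```text
t: 5.62
eef_pos: [0.4201, 0.1588, 0.1742]
tool_rot: [-0.001, -0.101, 0.995, -0.0]
contact_force: [-0.3, -1.7, -2.4]
gripper_width: 0.27
```

```bash
python3 -c "
from h import *
planf(RACK,-.202,-.003,.008)"
```

```text
shift cm [ 0.01 -0.08  5.05] twist 0.003 | eef [0.4201 0.1588 0.1742] yaw 0.203 tilt [-0.0014 -0.0004] F [-0.3 -1.7 -2.4] g 0.27 t 5.62 q7 1.32
```

Call:
move_arm(
  gripper=[0,0,0,0,0],
  xyz=[
    [0,-0.05,1.2],
    [0,-0.05,2.6],
    [0,-0.05,4],
    [0,-0.05,4.8],
    [0,-0.05,5],
  ],
  twist=[0,0,0,0,0],
)

```text
t: 6.03
eef_pos: [0.42, 0.1554, 0.1234]
tool_rot: [-0.002, -0.099, 0.995, -0.001]
contact_force: [-0.4, 0.7, -3.2]
gripper_width: 0.269
```

```bash
python3 -c "
from h import *
planf(RACK,-.086,-.003,.008)
T=shot('top','t3');S=shot('side','s3')
im=np.hstack([cv2.resize(c['pixels'][a:a+80,b:b+80,::-1],None,fx=5,fy=5,interpolation=2) for c,a,b in((T,140,160),(S,125,230))])
cv2.imwrite('pics/c3.png',im)
for cam in('top','side'):
  for q in ['lifter','lifter_tip']: print(cam,q,[(np.round(d['centre'],3),round(d['p'],2)) for d in spot_point(q,cam)])
"
```

```text
shift cm [-11.66   0.27  -0.07] twist -0.0024 | eef [0.42   0.1554 0.1234] yaw 0.1976 tilt [-0.003  -0.0022] F [-0.4  0.7 -3.2] g 0.269 t 6.03 q7 1.33
top lifter [(array([ 0.324, -0.566,  0.001]), 0.86), (array([0.285, 0.448, 0.002]), 0.83), (array([ 0.29 , -0.272, -0.003]), 0.72), (array([0.416, 0.157, 0.011]), 0.51)]
top lifter_tip [(array([ 0.339, -0.398, -0.002]), 0.91), (array([ 0.318, -0.446,  0.001]), 0.89), (array([0.406, 0.409, 0.003]), 0.82), (array([ 0.635, -0.23 ,  0.052]), 0.49), (array([0.544, 0.173, 0.007]), 0.45)]
side lifter [(array([ 0.29 , -0.275, -0.001]), 0.85), (array([0.421, 0.158, 0.008]), 0.76), (array([ 0.329, -0.564,  0.002]), 0.73), (array([0.281, 0.438, 0.002]), 0.64), (array([ 0.326,  0.245, -0.001]), 0.6)]
side lifter_tip [(array([ 0.329, -0.442, -0.001]), 0.9), (array([ 0.333, -0.396,  0.002]), 0.88), (array([0.549, 0.177, 0.007]), 0.74), (array([ 0.235,  0.162, -0.001]), 0.68), (array([0.406, 0.409, 0.001]), 0.57)]
```

View pics/c3.png

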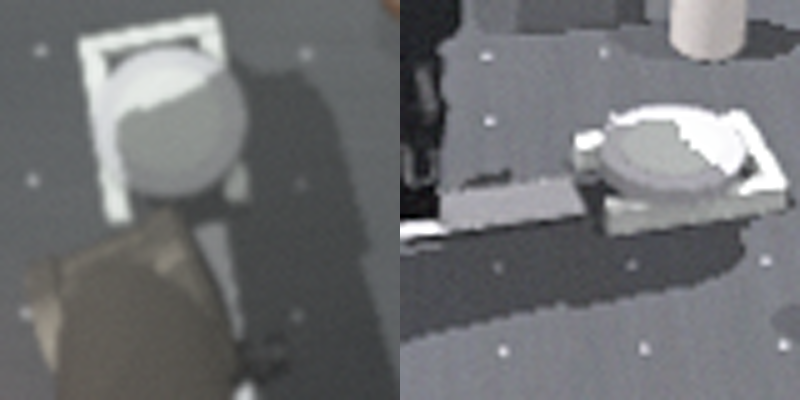

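Call:
move_arm(
  gripper=[0,0,0,0,0],
  xyz=[
    [-0.4,0.2,0],
    [-1.2,0.2,0],
    [-2.2,0.2,0],
    [-3.2,0.2,0],
    [-4.2,0.2,0],
  ],
  twist=[0,0,0,0,0],
)

```text
t: 6.75
eef_pos: [0.4632, 0.1678, 0.1251]
tool_rot: [0.0, -0.1, 0.995, 0.0]
contact_force: [-0.3, 0.5, -2.5]
gripper_width: 0.272
```

```bash
python3 -c "
from h import *
planf(RACK,-.086,-.003,.008)"
```

```text
shift cm [-7.18 -0.12  0.14] twist 0.0001 | eef [0.4632 0.1678 0.1251] yaw 0.2001 tilt [0.0009 0.0004] F [-0.3  0.5 -2.5] g 0.272 t 6.75 q7 1.36
```

Call:
move_arm(
  gripper=[0,0,0,0,0],
  xyz=[
    [-0.8,-0.1,0.1],
    [-1.8,-0.1,0.1],
    [-2.8,-0.1,0.1],
    [-3.8,-0.1,0.1],
    [-4.6,-0.1,0.1],
  ],
  twist=[0,0,0,0,0],
)

```text
t: 7.17
eef_pos: [0.5082, 0.1758, 0.1239]
tool_rot: [0.0, -0.1, 0.995, 0.0]
contact_force: [0.2, 0.2, -2.0]
gripper_width: 0.268
```

```bash
python3 -c "
from h import *
planf(RACK,-.086,-.003,.008)"
```

```text
shift cm [-2.61 -0.01  0.02] twist 0.0 | eef [0.5082 0.1758 0.1239] yaw 0.2 tilt [0.0004 0.0001] F [ 0.2  0.2 -2. ] g 0.268 t 7.17 q7 1.39
```

Call:
move_arm(
  gripper=[0,0,0,0,0],
  xyz=[
    [-0.7,0,0],
    [-1.4,0,0],
    [-2.1,0,0],
    [-2.6,0,0],
    [-2.6,0,0],
  ],
  twist=[0,0,0,0,0],
)

```text
t: 7.58
eef_pos: [0.5335, 0.181, 0.124]
tool_rot: [0.001, -0.1, 0.995, 0.0]
contact_force: [0.4, -0.1, -2.4]
gripper_width: 0.272
```

```bash
python3 -c "
from h import *
planf(RACK,-.086,-.003,.008)
T=shot('top','t4');S=shot('side','s4')
im=np.hstack([cv2.resize(c['pixels'][a:a+80,b:b+80,::-1],None,fx=5,fy=5,interpolation=2) for c,a,b in((T,140,160),(S,125,230))])
cv2.imwrite('pics/c4.png',im)
for q in ['dish']: print(q,[(np.round(d['centre'],3),round(d['p'],2)) for d in spot_point(q,'side')])
"
```

```text
shift cm [-0.03 -0.01  0.03] twist 0.0 | eef [0.5335 0.181  0.124 ] yaw 0.2 tilt [0.0011 0.0004] F [ 0.4 -0.1 -2.4] g 0.272 t 7.58 q7 1.4
dish [(array([0.614, 0.192, 0.023]), 0.81)]
```

View pics/c4.png

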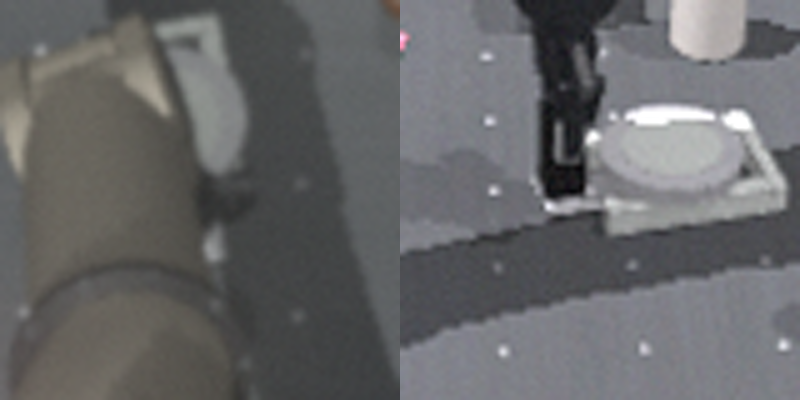

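Call:
move_arm(
  gripper=[0,0,0,0,0],
  xyz=[
    [0,0,-0.5],
    [0,0,-0.9],
    [0,0,-1.1],
    [0,0,-1.3],
    [0,0,-1.5],
  ],
  twist=[0,0,0,0,0],
)

```text
t: 8.15
eef_pos: [0.5321, 0.1807, 0.1391]
tool_rot: [-0.0, -0.1, 0.995, -0.0]
contact_force: [0.0, -0.3, -5.0]
gripper_width: 0.273
```

Call:
move_arm(
  gripper=[0,0,0,0,0],
  xyz=[
    [0,0,-0.2],
    [0,0,-0.5],
    [0,0,-0.8],
    [0,0,-1.2],
    [0,0,-1.5],
  ],
  twist=[0,0,0,0,0],
)

```text
t: 8.57
eef_pos: [0.5324, 0.1808, 0.1543]
tool_rot: [0.0, -0.1, 0.995, 0.0]
contact_force: [0.4, -0.2, -3.7]
gripper_width: 0.27
```

```bash
python3 -c "
from h import *
planf(RACK,-.086,-.003,.08)
S=shot('side','s5')
cv2.imwrite('pics/c5.png',cv2.resize(S['pixels'][105:205,210:310,::-1],None,fx=5,fy=5,interpolation=2))
"
```

```text
shift cm [-0.14 -0.01 -4.14] twist 0.0002 | eef [0.5324 0.1808 0.1543] yaw 0.2002 tilt [0.0001 0.0001] F [ 0.4 -0.2 -3.7] g 0.27 t 8.57 q7 1.39
```

View pics/c5.png

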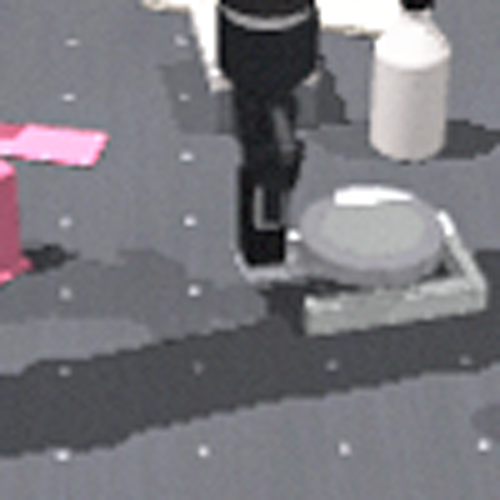

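Call:
move_arm(
  gripper=[0,0,0,0,0],
  xyz=[
    [0,0,-0.5],
    [0,0,-1.4],
    [0,0,-2.4],
    [0,0,-3.4],
    [0,0,-4],
  ],
  twist=[0,0,0,0,0],
)

```text
t: 9.03
eef_pos: [0.533, 0.181, 0.1959]
tool_rot: [0.001, -0.1, 0.995, 0.0]
contact_force: [-0.9, 0.4, -4.2]
gripper_width: 0.274
```

Call:
move_arm(
  gripper=[0,0,0,0,0],
  xyz=[
    [0,0,-0.5],
    [0,0,-1.1],
    [0,0,-1.6],
    [0,0,-1.8],
    [0,0,-1.8],
  ],
  twist=[0,0,0,0,0],
)

```text
t: 9.45
eef_pos: [0.5326, 0.1809, 0.2124]
tool_rot: [0.0, -0.1, 0.995, 0.0]
contact_force: [0.8, -0.9, -4.8]
gripper_width: 0.273
```

```bash
python3 -c "
from h import *
planf(RACK,-.086,-.003,.1)
planf(STAGE,-.082,0,.1)
read_camera('side');print([(np.round(d['centre'],3),round(d['p'],2)) for d in spot_point('dish','side')])
read_camera('top');print([(np.round(d['centre'],3),round(d['p'],2)) for d in spot_point('dish','top')])
"
```

```text
shift cm [-0.12 -0.01 -0.33] twist 0.0002 | eef [0.5326 0.1809 0.2124] yaw 0.2002 tilt [0.0008 0.0004] F [ 0.8 -0.9 -4.8] g 0.273 t 9.45 q7 1.38
shift cm [  6.18 -42.23  -0.34] twist 0.0432 | eef [0.5326 0.1809 0.2124] yaw 0.2002 tilt [0.0008 0.0004] F [ 0.8 -0.9 -4.8] g 0.273 t 9.45 q7 1.38
[]
[(array([0.612, 0.196, 0.095]), 0.63)]
```

Call:
move_arm(
  gripper=[0,0,0,0,0],
  xyz=[
    [0,-0.2,0],
    [0.1,-0.6,0],
    [0.2,-1.2,0],
    [0.3,-2,0],
    [0.4,-3,0],
  ],
  twist=[0,0,0,0,0],
)

```text
t: 10.07
eef_pos: [0.5343, 0.1499, 0.2118]
tool_rot: [-0.0, -0.1, 0.995, -0.0]
contact_force: [-0.2, -0.5, -3.8]
gripper_width: 0.268
```

Call:
move_arm(
  gripper=[0,0,0,0,0],
  xyz=[
    [0.2,-1.3,0],
    [0.4,-2.8,0],
    [0.6,-4.3,0],
    [0.8,-5.8,0],
    [1,-7.3,0],
  ],
  twist=[0,0,0,0,0],
)

```text
t: 10.48
eef_pos: [0.5391, 0.0747, 0.2119]
tool_rot: [-0.0, -0.099, 0.995, -0.0]
contact_force: [-0.1, 0.9, -4.9]
gripper_width: 0.272
```

Call:
move_arm(
  gripper=[0,0,0,0,0],
  xyz=[
    [0.2,-1.5,0],
    [0.4,-3,0],
    [0.6,-4.5,0],
    [0.8,-6,0],
    [1.1,-7.5,0],
  ],
  twist=[0,0,0,0,0],
)

```text
t: 10.9
eef_pos: [0.5431, -0.001, 0.212]
tool_rot: [0.0, -0.099, 0.995, -0.0]
contact_force: [-0.2, -0.5, -5.0]
gripper_width: 0.268
```

Call:
move_arm(
  gripper=[0,0,0,0,0],
  xyz=[
    [0.2,-1.5,0],
    [0.4,-3,0],
    [0.6,-4.5,0],
    [0.8,-6,0],
    [1.1,-7.5,0],
  ],
  twist=[0,0,0,0,0],
)

```text
t: 11.32
eef_pos: [0.5471, -0.0766, 0.212]
tool_rot: [0.0, -0.099, 0.995, -0.0]
contact_force: [-0.4, -0.5, -4.0]
gripper_width: 0.275
```

Call:
move_arm(
  gripper=[0,0,0,0,0],
  xyz=[
    [0.2,-1.5,0],
    [0.4,-3,0],
    [0.7,-4.5,0],
    [0.9,-6,0],
    [1.2,-7.4,0],
  ],
  twist=[0,0,0,0,0],
)

```text
t: 11.73
eef_pos: [0.5497, -0.1517, 0.212]
tool_rot: [-0.0, -0.099, 0.995, -0.0]
contact_force: [-0.1, -0.1, -4.1]
gripper_width: 0.271
```

Call:
move_arm(
  gripper=[0,0,0,0,0],
  xyz=[
    [0.2,-1.4,0],
    [0.4,-2.7,0],
    [0.6,-3.8,0],
    [0.8,-4.8,0],
    [1,-5.6,0],
  ],
  twist=[0,0,0,0,0],
)

```text
t: 12.15
eef_pos: [0.5514, -0.2076, 0.2119]
tool_rot: [-0.0, -0.1, 0.995, -0.0]
contact_force: [1.3, -0.2, -4.1]
gripper_width: 0.265
```

```bash
python3 -c "
from h import *
planf(STAGE,-.082,0,.1)
"
```

```text
shift cm [ 0.3  -3.79 -0.38] twist 0.0424 | eef [ 0.5514 -0.2076  0.2119] yaw 0.1994 tilt [-0.     -0.0002] F [ 1.3 -0.2 -4.1] g 0.265 t 12.15 q7 2.13
```

Call:
move_arm(
  gripper=[0,0,0,0,0],
  xyz=[
    [0,-0.9,0],
    [0.1,-1.7,0],
    [0.2,-2.5,0],
    [0.3,-3.2,0],
    [0.3,-3.8,0],
  ],
  twist=[0.01,0.02,0.03,0.04,0.043],
)

```text
t: 12.57
eef_pos: [0.5563, -0.2447, 0.2118]
tool_rot: [-0.0, -0.078, 0.997, -0.0]
contact_force: [-0.0, -0.5, -4.5]
gripper_width: 0.27
```

Call:
move_arm(
  gripper=[0,0,0,0],
  xyz=[
    [0,0,0],
    [0,0,0],
    [0,0,0],
    [0,0,0],
  ],
  twist=[0,0,0,0],
)

```text
t: 12.9
eef_pos: [0.5564, -0.2432, 0.2118]
tool_rot: [-0.0, -0.079, 0.997, 0.0]
contact_force: [-0.8, 0.5, -3.6]
gripper_width: 0.27
```

```bash
python3 -c "
from h import *
planf(STAGE,-.082,0,.06)
T=shot('top','t6');S=shot('side','s6')
for cam in('top','side'): print([(np.round(d['centre'],3),round(d['p'],2)) for d in spot_point('dish',cam)])
im=np.hstack([cv2.resize(c['pixels'][a:a+80,b:b+80,::-1],None,fx=5,fy=5,interpolation=2) for c,a,b in((T,120,270),(S,190,250))])
cv2.imwrite('pics/c6.png',im)
print([(np.round(d['centre'],3),round(d['p'],2)) for d in spot_point('stage_rest','side')])
"
```

```text
shift cm [ 0.07 -0.2   3.61] twist 0.0012 | eef [ 0.5564 -0.2432  0.2118] yaw 0.1582 tilt [-0.0002  0.0005] F [-0.8  0.5 -3.6] g 0.27 t 12.9 q7 2.15
[(array([ 0.638, -0.236,  0.098]), 0.53), (array([ 0.532, -0.438, -0.002]), 0.47)]
[(array([ 0.639, -0.234,  0.098]), 0.87)]
[(array([ 0.635, -0.23 ,  0.052]), 0.71), (array([ 0.663, -0.428, -0.001]), 0.19)]
```

View pics/c6.png

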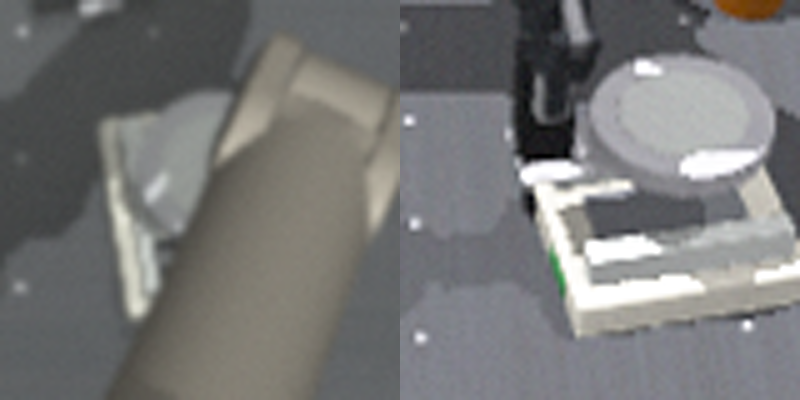

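Call:
move_arm(
  gripper=[0,0,0,0,0],
  xyz=[
    [0,0,0.5],
    [0,0,1.4],
    [0,0,2.3],
    [0,0,3.1],
    [0,0,3.6],
  ],
  twist=[0,0,0,0,0],
)

```text
t: 13.57
eef_pos: [0.5555, -0.2436, 0.1739]
tool_rot: [-0.001, -0.079, 0.997, 0.0]
contact_force: [-0.4, -0.1, -4.1]
gripper_width: 0.272
```

```bash
python3 -c "
from h import *
planf(STAGE,-.082,0,.051)
S=shot('side','s7')
for cam in(['side']): print([(np.round(d['centre'],3),round(d['p'],2)) for d in spot_point('dish',cam)])
cv2.imwrite('pics/c7.png',cv2.resize(S['pixels'][180:270,240:340,::-1],None,fx=6,fy=6,interpolation=2))
"
```

```text
shift cm [-0.02 -0.18  0.72] twist 0.0003 | eef [ 0.5555 -0.2436  0.1739] yaw 0.1573 tilt [-0.0024  0.0008] F [-0.4 -0.1 -4.1] g 0.272 t 13.57 q7 2.16
[(array([ 0.638, -0.234,  0.06 ]), 0.78)]
```

View pics/c7.png

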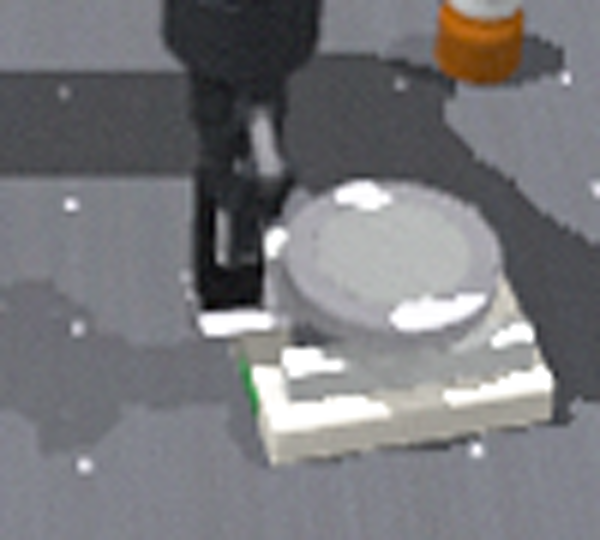

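Call:
move_arm(
  gripper=[0,0,0,0,0],
  xyz=[
    [0,0,0.2],
    [0,0,0.35],
    [0,0,0.5],
    [0,0,0.6],
    [0,0,0.7],
  ],
  twist=[0,0,0,0,0],
)

```text
t: 14.08
eef_pos: [0.5564, -0.244, 0.169]
tool_rot: [0.0, -0.079, 0.997, -0.0]
contact_force: [-0.8, 0.4, -5.4]
gripper_width: 0.271
```

Call:
move_arm(
  gripper=[0,0,0,0,0],
  xyz=[
    [0,0,0.1],
    [0,0,0.2],
    [0,0,0.3],
    [0,0,0.4],
    [0,0,0.5],
  ],
  twist=[0,0,0,0,0],
)

```text
t: 14.5
eef_pos: [0.5566, -0.2441, 0.1641]
tool_rot: [0.0, -0.079, 0.997, -0.0]
contact_force: [0.0, -0.1, -2.0]
gripper_width: 0.273
```

```bash
python3 -c "
from h import *
planf(STAGE,-.082,0,.042)
S=shot('side','s8')
for cam in(['side']): print([(np.round(d['centre'],3),round(d['p'],2)) for d in spot_point('dish',cam)])
cv2.imwrite('pics/c8.png',cv2.resize(S['pixels'][180:270,240:340,::-1],None,fx=6,fy=6,interpolation=2))
"
```

```text
shift cm [ 0.08 -0.11  0.64] twist 0.0002 | eef [ 0.5566 -0.2441  0.1641] yaw 0.1572 tilt [ 0.0009 -0.0003] F [ 0.  -0.1 -2. ] g 0.273 t 14.5 q7 2.17
[(array([ 0.637, -0.236,  0.056]), 0.69)]
```

View pics/c8.png

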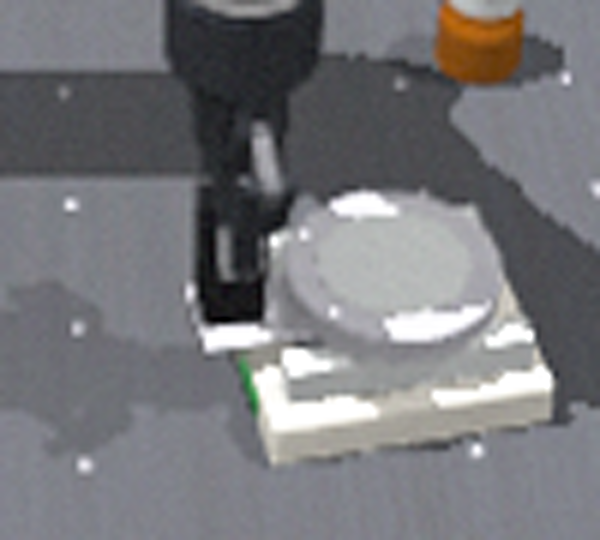

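Call:
move_arm(
  gripper=[0,0,0,0,0],
  xyz=[
    [0,0,0.2],
    [0,0,0.4],
    [0,0,0.6],
    [0,0,0.6],
    [0,0,0.6],
  ],
  twist=[0,0,0,0,0],
)

```text
t: 15.02
eef_pos: [0.5562, -0.2439, 0.1577]
tool_rot: [-0.0, -0.079, 0.997, 0.0]
contact_force: [0.0, 0.5, -2.5]
gripper_width: 0.269
```

```bash
python3 -c "
from h import *
planf(STAGE,-.225,0.001,.042)
"
```

```text
shift cm [14.34 -0.04  0.  ] twist 0.0003 | eef [ 0.5562 -0.2439  0.1577] yaw 0.1573 tilt [-0.0004  0.0002] F [ 0.   0.5 -2.5] g 0.269 t 15.02 q7 2.17
```

Call:
move_arm(
  gripper=[0,0,0,0,0],
  xyz=[
    [0.4,0,0],
    [1.2,0,0],
    [2.2,0,0],
    [3.2,0,0],
    [4.2,0,0],
  ],
  twist=[0,0,0,0,0],
)

```text
t: 15.43
eef_pos: [0.5132, -0.2509, 0.1579]
tool_rot: [-0.0, -0.078, 0.997, 0.0]
contact_force: [-0.3, 0.3, -2.0]
gripper_width: 0.269
```

Call:
move_arm(
  gripper=[0,0,0,0,0],
  xyz=[
    [1,0,0],
    [2,0,0],
    [3,0,0],
    [4,0,0],
    [5,0,0],
  ],
  twist=[0,0,0,0,0],
)

```text
t: 15.85
eef_pos: [0.4644, -0.2585, 0.158]
tool_rot: [0.0, -0.078, 0.997, -0.0]
contact_force: [0.5, -0.1, -1.8]
gripper_width: 0.271
```

Call:
move_arm(
  gripper=[0,0,0,0,0],
  xyz=[
    [1,0,0],
    [2,0,0],
    [3,0,0],
    [4,0,0],
    [4.8,0,0],
  ],
  twist=[0,0,0,0,0],
)

```text
t: 16.27
eef_pos: [0.4167, -0.2661, 0.1579]
tool_rot: [-0.0, -0.078, 0.997, 0.0]
contact_force: [-0.6, -0.6, -2.6]
gripper_width: 0.272
```

```bash
python3 -c "
from h import *
plan(.45,-.02,.1,-.2)
T=shot('top','t9');S=shot('side','s9')
for cam in('side','top'): print([(np.round(d['centre'],3),round(d['p'],2)) for d in spot_point('dish',cam)])
im=np.hstack([cv2.resize(c['pixels'][a:a+90,b:b+90,::-1],None,fx=4,fy=4,interpolation=2) for c,a,b in((T,120,270),(S,180,240))])
cv2.imwrite('pics/c9.png',im)
"
```

```text
shift cm [-7.13 23.79 -5.78] twist 0.3568 | eef [ 0.4167 -0.2661  0.1579] yaw 0.1568 tilt [-0.0004  0.0001] F [-0.6 -0.6 -2.6] g 0.272 t 16.27 q7 2.3
[(array([ 0.637, -0.235,  0.053]), 0.59), (array([ 0.637, -0.235,  0.053]), 0.57)]
[]
```

View pics/c9.png

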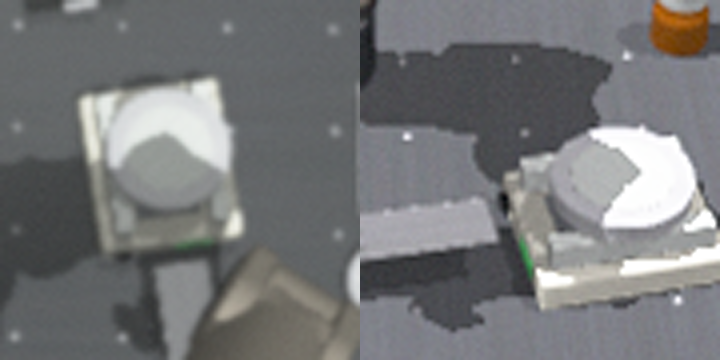

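Call:
move_arm(
  gripper=[0,0,0,0,0],
  xyz=[
    [0,0.3,-1],
    [0,1.5,-2.5],
    [0,4,-4],
    [-0.5,7,-4],
    [-1.5,10,-4],
  ],
  twist=[0,0,0,0,0.05],
)

```text
t: 16.88
eef_pos: [0.4173, -0.1642, 0.1994]
tool_rot: [0.001, -0.053, 0.999, -0.0]
contact_force: [0.1, -0.2, -2.5]
gripper_width: 0.27
```

```bash
python3 -c "
from h import *
plan(.45,-.01,.03,-.2)
"
```

```text
shift cm [-4.87 14.99  5.37] twist 0.3054 | eef [ 0.4173 -0.1642  0.1994] yaw 0.1054 tilt [ 0.0022 -0.0005] F [ 0.1 -0.2 -2.5] g 0.27 t 16.88 q7 1.99
```

Call:
move_arm(
  gripper=[0,0,0,0,0],
  xyz=[
    [-1,3,0.5],
    [-2,6.5,1.5],
    [-3,10,3],
    [-4,13,4],
    [-4.9,15,4.5],
  ],
  twist=[0.06,0.13,0.2,0.26,0.305],
)

```text
t: 17.3
eef_pos: [0.45, -0.0063, 0.1526]
tool_rot: [-0.0, 0.098, 0.995, 0.001]
contact_force: [0.0, 0.1, -2.5]
gripper_width: 0.273
```

Call:
move_arm(
  gripper=[0,0],
  xyz=[
    [0,0,0],
    [0,0,0],
  ],
  twist=[0,0],
)

```text
t: 17.47
eef_pos: [0.4507, -0.0084, 0.1532]
tool_rot: [0.0, 0.096, 0.995, 0.0]
contact_force: [0.5, -0.7, -3.5]
gripper_width: 0.271
```

```bash
python3 -c "
from h import *
plan(.45,-.01,.0,-.2)
"
```

```text
shift cm [ 0.04 -0.18  3.75] twist 0.0069 | eef [ 0.4507 -0.0084  0.1532] yaw -0.1931 tilt [0.0005 0.0003] F [ 0.5 -0.7 -3.5] g 0.271 t 17.47 q7 1.37
```

Call:
move_arm(
  gripper=[0,0,0,0,0],
  xyz=[
    [0,0,1],
    [0,0,2],
    [0,0,2.9],
    [0,0,3.4],
    [0,0,3.6],
  ],
  twist=[0,0,0,0,0],
)

```text
t: 17.88
eef_pos: [0.4489, -0.0112, 0.1157]
tool_rot: [-0.001, 0.099, 0.995, -0.0]
contact_force: [-8.0, -3.5, 23.7]
gripper_width: 0.273
```

Call:
move_arm(
  gripper=[0,0,0],
  xyz=[
    [0,0,0.1],
    [0,0,0.15],
    [0,0,0.15],
  ],
  twist=[0,0,0],
)

```text
t: 18.13
eef_pos: [0.4489, -0.0113, 0.1157]
tool_rot: [-0.001, 0.1, 0.995, -0.0]
contact_force: [-5.8, -1.5, 10.1]
gripper_width: 0.274
```

```bash
python3 -c "
from h import *
plan(.45,-.01,.0,-.2)
"
```

```text
shift cm [-0.09  0.15  0.  ] twist 0.0007 | eef [ 0.4489 -0.0113  0.1157] yaw -0.1993 tilt [-0.0021 -0.0001] F [-5.8 -1.5 10.1] g 0.274 t 18.13 q7 1.39
```

Flat on the table and in contact; release.

Call:
move_arm(
  gripper=[0.3,0.4,0.6,1,1],
  xyz=[
    [0,0,0],
    [0,0,0],
    [0,0,0],
    [0,0,0],
    [0,0,0],
  ],
  twist=[0,0,0,0,0],
)

```text
t: 18.55
eef_pos: [0.45, -0.0104, 0.1154]
tool_rot: [0.0, 0.099, 0.995, 0.0]
contact_force: [0.2, 0.6, -1.4]
gripper_width: 0.812
```

Call:
move_arm(
  gripper=[1,1,1,1,1],
  xyz=[
    [0,0,0],
    [0,0,0],
    [0,0,-0.5],
    [0,0,-1.5],
    [0,0,-3],
  ],
  twist=[0,0,0,0,0],
)

```text
t: 18.97
eef_pos: [0.4493, -0.0104, 0.1456]
tool_rot: [-0.001, 0.099, 0.995, -0.0]
contact_force: [0.4, 0.3, -0.0]
gripper_width: 0.997
```

Call:
move_arm(
  gripper=[1,1,1,1,1],
  xyz=[
    [0,0,-2],
    [0,0,-5],
    [0,0,-8],
    [0,1,-11],
    [0,4,-13],
  ],
  twist=[0,0,0,0,0],
)

```text
t: 19.38
eef_pos: [0.4577, 0.0253, 0.279]
tool_rot: [0.002, 0.102, 0.995, -0.0]
contact_force: [1.4, 0.5, -0.6]
gripper_width: 1.006
```

Call:
move_arm(
  gripper=[1,1,1,1,1],
  xyz=[
    [0,4,-1],
    [0,8,-1],
    [0,12,-1],
    [0,16,-1],
    [0,16,-1],
  ],
  twist=[0,0,0,0,0],
)

```text
t: 19.8
eef_pos: [0.4892, 0.1947, 0.2868]
tool_rot: [0.001, 0.094, 0.996, 0.003]
contact_force: [0.3, 0.5, 0.3]
gripper_width: 1.0
```

```bash
python3 -c "
from h import *
T=shot('top','t10');S=shot('side','s10')
for cam in('side','top'): 
  for q in ('dish','lifter','lifter_tip','small_dish','jar','bottle','tweezers','tip_box'): print(cam,q,[(np.round(d['centre'],3),round(d['p'],2)) for d in spot_point(q,cam)])
im=np.hstack([cv2.resize(c['pixels'][a:a+135,b:b+135,::-1],None,fx=2.9,fy=2.9,interpolation=2) for c,a,b in((T,110,210),(S,150,225))])
cv2.imwrite('pics/c10.png',im);plan(0,0,0,0)
"
```

```text
side dish [(array([ 0.64 , -0.237,  0.056]), 0.56)]
side lifter [(array([0.281, 0.437, 0.002]), 0.85), (array([ 0.451, -0.011,  0.001]), 0.83), (array([ 0.33 , -0.562,  0.001]), 0.81), (array([ 0.288, -0.275, -0.   ]), 0.77), (array([ 0.324,  0.245, -0.001]), 0.63)]
side lifter_tip [(array([ 0.571, -0.037, -0.002]), 0.89), (array([ 0.334, -0.397,  0.001]), 0.84), (array([ 0.329, -0.439,  0.004]), 0.79), (array([0.232, 0.156, 0.003]), 0.6), (array([ 0.406,  0.407, -0.   ]), 0.59)]
side small_dish [(array([ 0.531, -0.44 ,  0.002]), 0.59)]
side jar [(array([0.73 , 0.02 , 0.002]), 0.67)]
side bottle [(array([0.668, 0.412, 0.   ]), 0.77)]
side tweezers [(array([ 0.657, -0.424, -0.001]), 0.65)]
side tip_box [(array([0.538, 0.5  , 0.002]), 0.85)]
top dish [(array([ 0.636, -0.235,  0.054]), 0.8)]
top lifter [(array([0.285, 0.447, 0.   ]), 0.76), (array([ 0.29 , -0.275,  0.001]), 0.74), (array([ 0.328, -0.565,  0.   ]), 0.58), (array([ 0.446, -0.01 ,  0.002]), 0.56)]
top lifter_tip [(array([ 0.574, -0.041,  0.003]), 0.97), (array([0.406, 0.412, 0.001]), 0.67), (array([ 0.339, -0.395, -0.002]), 0.64), (array([ 0.319, -0.446,  0.001]), 0.55)]
top small_dish [(array([ 0.531, -0.438,  0.   ]), 0.74)]
top jar [(array([0.732, 0.023, 0.003]), 0.7)]
top bottle [(array([0.674, 0.413, 0.004]), 0.84)]
top tweezers [(array([ 0.663, -0.424,  0.003]), 0.61)]
top tip_box [(array([0.543, 0.498, 0.002]), 0.61)]
shift cm [ 44.31 -27.82  16.97] twist -0.1978 | eef [0.4892 0.1858 0.2854] yaw -0.1978 tilt [-0.  0.] F [0.7 0.4 0.2] g 0.999 t 20.7 q7 0.92
```

View pics/c10.png

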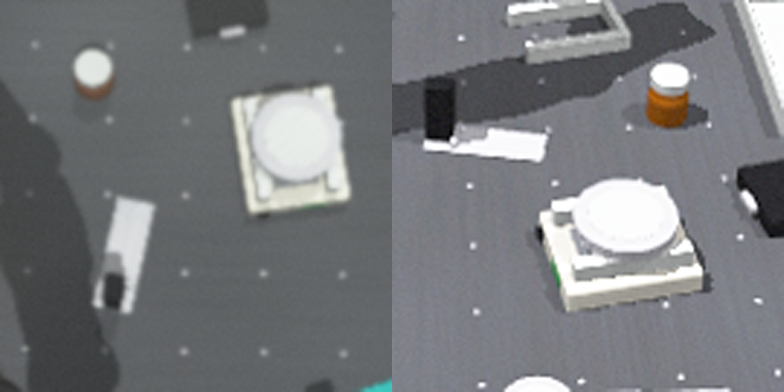

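```bash
python3 - <<'E'
from fit import *
T=read_camera('top');S=read_camera('side')
a=np.linspace(0,2*np.pi,200);L=np.c_[.056*np.cos(a),.056*np.sin(a),np.full(200,.0725)]
for cs in ([T],[S],[T,S]):
  gg=[G(c) for c in cs]
  f=lambda p:-sum(score([*p,0],L,c,g) for c,g in zip(cs,gg))
  r=minimize(f,[.637,-.235],method='Nelder-Mead',options=dict(initial_simplex=[[.637,-.235],[.642,-.235],[.637,-.23]]))
  print(np.round(r.x,4),r.fun)
E
```

```text
[ 0.6443 -0.2366] -116.66053009033203
[ 0.6398 -0.2326] -158.99505615234375
[ 0.6416 -0.2341] -262.46466064453125
```

```bash
python3 -c "
from station import *
print(hand_in())"
```

```text
the job is handed in; nothing more can be done
None
```

The dish now sits on the warming stage's two rails, and the lifter stands back on the bare table, flat on its blade and released. I handed in at about 21 s of the 64 s allowed; the hand-in itself reports no verdict.

- **How it went:** I picked the black-handled lifter out from the pink and turquoise look-alikes. I slid its blade between the rack's rails, lifted the dish level and carried it at about 0.1 m height. When I lowered it, the measured load dropped as the rails took the dish's weight. I then drew the blade out below it.
- **Dish position:** the detections put it at (0.636 to 0.640, -0.235 to -0.237), height 0.054 to 0.056. My own estimate of the stage middle was (0.637, -0.2325, 0.054).
- **Disagreement:** fitting the lid's rim in the pictures gave an offset of 3 mm in the side view and 8 mm in the top view. The two combined gave 5 mm. All of these are inside the 20 mm limit.
- **Lifter and gripper:** both cameras show the lifter at about (0.45, -0.01) with its underside on the table. The gripper is open and about 0.2 m from the lifter. The force reading was near zero.
- **Bystanders:** every one is where it started, to within about 6 mm, close to the detection accuracy.

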